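Walk the tube block round to the reader's fence

TASK

The heavy metal tube block on the bench stands skewed in front of the code reader. Without gripping or lifting it, and pushing only on its metal sides, not on the capped vials standing in it, walk it round with the fingertips, pushing one corner and then another, until one of its long sides (either one) lies flat against the reader's steel fence and neither end of the block sticks out past an end of the fence; leave it standing there, and do not disturb the other things on the bench.

Things in the scene. Friction and masses are not known exactly. Their poses are not given: they have to be found in the camera images.
- block: Heavy aluminium tube block, 0.7 to 1.0 kg, loose: a rectangular block 88 mm (x) by 120 mm (y) by 45 mm high (z), too wide to grip. 3 x 5 dark holes in its top, five dark upright slots in each of the two long sides (facing its +x and -x, alike). Origin: centre of its underside. It slides on the bench under a push of about 4 to 13 N and stays where it is left.
- tubes: The three short capped vials fixed upright in the middle holes of the block, in a line along its y, 22 mm apart, 15 mm thick, their cap tops 62 mm above the bench, at least 30 mm inside the block's outline. Same origin and axes as the block. Not to be pushed on.
- fence: Code reader, fixed: a steel fence 170 mm long (y), 40 high, 12 thick, white housing (150 wide, 85 deep, 30 high) behind it. Origin: on the bench, foot of the middle of the fence's flat front face. x points from it into the reader, y along the fence. The block belongs on the -x side: flat against the fence, its centre is 44 mm from the face, its y parallel to the fence's y, either way round.
- bottle: Bystander: small white bottle, 42 mm diameter, 78 mm high, standing off one end of the fence. Origin: centre of its underside.
- cup: Bystander: clear sample jar with yellow lid, 58 mm diameter, 65 mm high, standing off the other end of the fence. Origin: centre of its underside.
- tipbox: Bystander: pipette tip box, white on blue, 85 x 120 mm, 90 mm high, on the right side of the bench. Origin: centre of its underside.
- rack: Bystander: narrow grey rack with five capped tubes, 30 x 120 mm, 77 mm high, on the left side of the bench. Origin: centre of its underside.
- mouse: Bystander: black computer mouse, about 85 x 60 mm, 33 mm high, on the left. Origin: on its underside near its rear end.
- notepad: Bystander: white paper pad, 100 x 75 mm, 14 mm thick, on the right. Origin: centre of its underside.
There are look-alikes about, which are no part of the job. Leave any orange look-alike of the fence alone. What is shaped like the block but red is not meant.

How it is judged:
By the outcome, as a careful person would: the job done as asked, in the order asked, and still so for the second after the job is handed in, with the robot touching nothing.
It also fails if it takes over 64 s, if anything falls off the work surface, if the arm or the gripper's body presses on something with over 40 N, if the wrist force passes 120 N, or if a joint passes its speed limit or range.

ROBOT

A 6-joint arm with a two-finger parallel gripper is mounted at the origin on the work surface. World frame = base frame: x ahead of the robot, y to its left, z up, the work surface at z = 0. Lengths are in m, angles in rad, forces in N, time in s.
With the tool pointing down it reaches from about 0.3 to 0.775 m from the base axis. Payload 14.6 kg.
Tool frame: the origin (TCP) lies on the centre line of the jaws, within the pads' length; the fingertips stand 19 mm ahead of it and the grasp point (between the pads) is the TCP; y points along the fingers, x is the direction in which the jaws open and shut, and the axes are right-handed (so a half turn about y gives the same grasp; the last joint's range is limited). The gripper opens to 94 mm and grips with 3 to 60 N. Pads are 16 mm wide; open, the fingers measure 119 mm over their backs; the gripper's body (75 mm by 177 mm) begins 78 mm behind the grasp point.
Start: joints at [1.171, 0.3, 1.521, -0, 1.321, -0.067], TCP at [0.18, 0.52, 0.224] pointing down, gripper open.
Joint ranges: [-3.03, 3.03], [-0.79, 2.21], [0.23, 2.52], [-1.04, 4.18], [0, 3.07], [-2.55, 2.55]. Speed limits (rad/s): [2.22, 2.22, 2.57, 3.14, 3.14, 3.14].

INTERFACE

Orientations are given as [roll, pitch, yaw] about the fixed x, y, z axes, in that order (R = Rz(yaw) Ry(pitch) Rx(roll)).
In Python, from station import ctrl, optics gives the robot as it stands.
- The arm moves only by the tool jog_arm, never from a script. Its argument "targets" is a list of rows, each a list of 3 entries, a list of its own where there are three numbers: the finger opening in cm, from 0 to 9.4, then the shift along the tool's x, y, z in cm, then the turn about the tool's y in rad. A call has 1 to 10 rows; each row is the pose to reach, as a shift and turn from the pose commanded when the call began, along the tool's axes at that moment; what a row does not reach only later rows make up. A row lasts 1/10 s, in which the tool goes at most 50 mm and 8.59 degrees, less where a joint would pass 70% of its speed; a pose out of reach is approached as far as the arm can. A call with a gripper value outside its range is refused whole. The fingers move at their own pace and stop on an object; "grip_force" is the grip in N (left out, the last holds). Time passes only in rows, so rows that repeat a pose let the fingers close. It gives the time, the measured TCP pose, the force and the opening at its end, in the units of the state.
- ctrl.get_obs(): the state, without advancing time (a new reading comes with each control period).
- optics.camera(name): name is "scene" or "top"; returns a dict with "img" (400x640x3 uint8, red, green, blue), "range_z" (400x640 float32, m along the optical axis (not along the pixel's ray), 0 where there is no reading), "camera_matrix" (3x3 intrinsics, pixels), "world_to_cam" (4x4, takes a point from world to camera coordinates). Camera axes: x right, y up, looking along -z (the intrinsics and any distortion apply to the point x, -y, -z); pixel columns grow to the right and rows downward; lengths in m; the calibration is good to about 2 mm. A picture is of the moment at which its call begins.
- ctrl.hand_in(): hands the job in, once; it reports no verdict.
The state is a dict: "time_s": time; "qpos": joint angles; "joint_vel": joint speeds; "tau": joint torques, N m; "ee_pos": TCP position; "eef_rot": TCP orientation; "force": force on the tool from outside, world axes, zero at the start; "moment": the same for the moment, N m; "grip_width": finger opening in m.
Only numpy, scipy, OpenCV 4.12 (cv2) and the standard library are available. Lean on these libraries where they do the work, as an engineer would, in place of code of your own. Each camera call takes 0.05 s, during which the arm holds its last target. There are 200 camera calls.

## Working session

There is one attempt and no reset: what is moved stays moved. The work goes in short steps, Python scripts to look and compute and a tool call to move; the robot and the scene stay as the last step left them, time stands still between calls to the robot, and variables do not carry over. Pictures are saved under pics/ and viewed, about 8 in all and at most 12, crops included, and the job is handed in when it is done.

Besides the shell and the picture viewer there is one more tool, called after "Emit:" by a JSON object that holds its "api" and its "payload". jog_arm: Moves the arm, as the interface text tells. Its arguments: {"type":"object","properties":{"targets":{"type":"array","items":{"type":"array"}},"grip_force":{"type":"number"}},"required":["targets"]}

```bash
ls; mkdir -p pics; python3 - <<'E'
from station import ctrl, optics
import cv2, numpy as np
o=ctrl.get_obs(); print(o)
for n in("scene","top"):
    c=optics.camera(n); cv2.imwrite(f"pics/{n}0.png",c["img"][:,:,::-1]); np.savez(f"{n}0.npz",**c)
    print(n,c["camera_matrix"],c["world_to_cam"],[k for k in c])
E
```

```text
pics
{'time_s': 0.0, 'qpos': array([ 1.17142626e+00,  3.00490511e-01,  1.52158899e+00, -3.74570897e-06,
        1.32067869e+00, -6.65592899e-02]), 'joint_vel': array([-0.00136672, -0.00070395, -0.00129081, -0.00070629, -0.00053667,
       -0.00041091]), 'tau': array([ 2.53852464e-03, -5.31813526e+01, -3.52729154e+01,  7.09502120e-02,
        2.46710074e-02, -9.68912400e-05]), 'ee_pos': array([0.1795748 , 0.51960564, 0.22387232]), 'eef_rot': array([-1.57072243e+00,  1.16320009e-03,  1.23798653e+00]), 'force': array([ 0.36242443,  0.40087864, -0.37140737]), 'moment': array([-0.03163952, -0.0567784 , -0.00580335]), 'grip_width': 0.09377635570745087}
scene [[448.94663402   0.         320.31757516]
 [  0.         448.94663402 203.04289774]
 [  0.           0.           1.        ]] [[-0.33901817  0.94068121 -0.01362179  0.16486877]
 [-0.6432392  -0.2212065   0.73301501  0.31793496]
 [ 0.68652022  0.25726747  0.68007605 -1.58708934]
 [ 0.          0.          0.          1.        ]] ['img', 'range_z', 'camera_matrix', 'world_to_cam']
top [[388.88398325   0.         310.26407422]
 [  0.         388.88398325 203.03379653]
 [  0.           0.           1.        ]] [[ 0.02364692 -0.99962847 -0.0135552  -0.00370377]
 [ 0.99032007  0.02156738  0.13711675 -0.52268458]
 [-0.13677346 -0.01666638  0.99046214 -0.96133785]
 [ 0.          0.          0.          1.        ]] ['img', 'range_z', 'camera_matrix', 'world_to_cam']
```

View pics/top0.png

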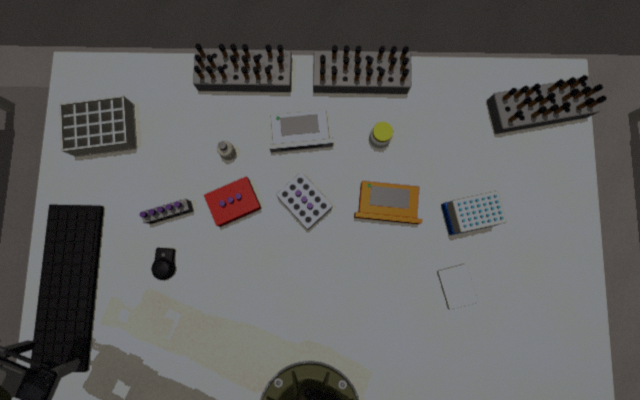

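View pics/scene0.png

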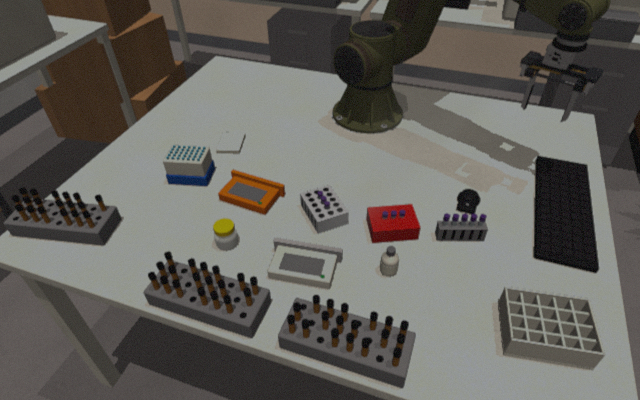

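Top view: the block is at about (304,202) and skewed. The white reader is at (300,130) with its fence on the near side, row ~148. The red block (232,201) and the orange reader (389,203) flank it; the bottle is at (226,149) and the cup at (381,133).

```bash
cat > h.py <<'E'
import numpy as np, cv2
def pts(c):
    K,W,z=c["camera_matrix"],c["world_to_cam"],c["range_z"].astype(float)
    v,u=np.mgrid[:400,:640]
    p=np.stack([(u-K[0,2])/K[0,0]*z,-(v-K[1,2])/K[1,1]*z,-z],-1)
    P=(p-W[:3,3])@W[:3,:3]
    P[z==0]=np.nan
    return P
def rect(P,m):
    return cv2.minAreaRect((P[m][:,:2]*1000).astype(np.float32))
def comp(m,u,v):
    n,l=cv2.connectedComponents(m.astype(np.uint8)); 
    return l==l[v,u]
def block(c,seed):
    """centre (mm), long-axis direction angle (deg) of block top"""
    P=pts(c); m=(P[...,2]>.036)&(P[...,2]<.054)&(np.hypot(P[...,0]-seed[0],P[...,1]-seed[1])<.08)
    return P,m
E
python3 - <<'E'
import numpy as np,cv2
from h import *
for n,seeds in (("top",dict(block=(304,202),red=(232,201),reader=(300,150),orange=(389,203),bottle=(226,149),cup=(381,133),tip=(474,212))),
                ("scene",dict(block=(325,208),red=(393,223),bottle=(390,262),cup=(226,233)))):
    c=np.load(n+"0.npz"); P=pts(c); z=P[...,2]
    print(n,"bench z",np.nanmedian(z[225:240,280:330]) if n=="top" else "")
    for k,(u,v) in seeds.items():
        m=np.zeros(z.shape,bool); m[max(0,v-45):v+45,max(0,u-50):u+50]=1
        m&=z>.012
        l=comp(m,u,v); 
        if not m[v,u]: print(k,"seed off",z[v,u]); continue
        q=P[l]; r=rect(P,l)
        print(k,l.sum(),"zmax",q[:,2].max().round(3),"rect",np.round(r[0],1),np.round(r[1],1),round(r[2],2),"corners",cv2.boxPoints(r).round().astype(int).tolist())
c=np.load("top0.npz");P=pts(c)
print("fence prof x/z col 300", [(int(v),(P[v,300]*1000).round().astype(int).tolist()) for v in range(136,162,2)])
im=cv2.resize(c["img"][100:240,200:430,::-1],None,fx=3.4,fy=3.4,interpolation=cv2.INTER_CUBIC);cv2.imwrite("pics/crop0.png",im)
E
```

```text
top bench z 0.0007947406978162836
block 1657 zmax 0.067 rect [528.8  24. ] [120.6  88.9] 43.69 corners [[454, 15], [516, -50], [603, 34], [542, 98]]
red 1727 zmax 0.067 rect [522.9 209.5] [ 89.4 120.1] 25.08 corners [[457, 245], [508, 136], [589, 174], [538, 283]]
reader seed off 0.0019356646044291557
orange 2268 zmax 0.046 rect [ 531.  -194.1] [170.3  97.9] 85.37 corners [[475, -275], [573, -283], [587, -113], [489, -105]]
bottle 266 zmax 0.082 rect [657.1 231.4] [38.4 40.8] 47.42 corners [[629, 231], [659, 203], [685, 232], [655, 259]]
cup 476 zmax 0.07 rect [ 704.3 -170.9] [52.6 53.3] 11.5 corners [[673, -150], [684, -202], [735, -192], [725, -139]]
tip 1948 zmax 0.097 rect [ 504.2 -400.2] [ 85.1 118.9] 13.56 corners [[449, -352], [477, -468], [560, -448], [532, -332]]
scene bench z 
block 1416 zmax 0.063 rect [532.6  25.7] [125.7  89.9] 43.41 corners [[456, 15], [518, -50], [609, 36], [547, 102]]
red 1589 zmax 0.064 rect [527.2 211.7] [ 93.5 121. ] 25.25 corners [[459, 246], [511, 137], [595, 177], [544, 286]]
bottle 404 zmax 0.079 rect [669.1 236. ] [33.4 42.1] 4.33 corners [[651, 256], [654, 214], [687, 216], [684, 258]]
cup 590 zmax 0.068 rect [ 713.4 -169.1] [53.9 54.3] 84.45 corners [[684, -193], [738, -199], [743, -145], [689, -140]]
fence prof x/z col 300 [(136, [702, 40, 30]), (138, [695, 39, 33]), (140, [690, 39, 32]), (142, [683, 39, 39]), (144, [676, 38, 43]), (146, [673, 39, 37]), (148, [671, 39, 24]), (150, [672, 40, 2]), (152, [666, 40, 0]), (154, [661, 40, -1]), (156, [655, 39, 2]), (158, [649, 39, 1]), (160, [644, 39, 1])]
```

View pics/crop0.png

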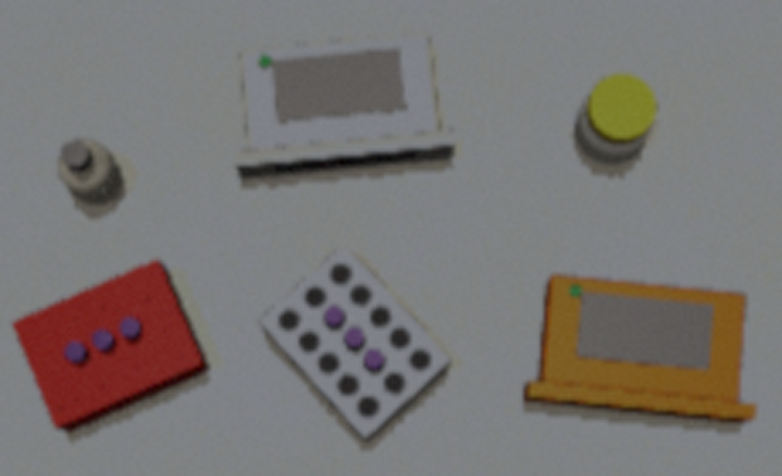

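```bash
python3 - <<'E'
import numpy as np,cv2
from h import *
for n,(u,v) in (("top",(300,143)),("scene",(305,262))):
    c=np.load(n+"0.npz"); P=pts(c); z=P[...,2]
    m=(z>.012)&(np.hypot(P[...,0]-.72,P[...,1]-.04)<.12)
    l=comp(m,u,v); r=rect(P,l)
    print(n,l.sum(),np.round(r[0]),np.round(r[1]),r[2],cv2.boxPoints(r).round(1).tolist())
    q=P[l]*1000
    print("y ext",q[:,1].min(),q[:,1].max())
    q=q[(q[:,2]>37)]; r=cv2.minAreaRect(q[:,:2].astype(np.float32)); print("fence top",len(q),r,cv2.boxPoints(r).round(1).tolist())
    vx,vy,x0,y0=cv2.fitLine(q[:,:2].astype(np.float32),cv2.DIST_HUBER,0,.01,.01).ravel(); print("dir",np.degrees(np.arctan2(vx,vy)),x0,y0)
E
```

```text
top 2114 [720.  41.] [ 99. 169.] 6.829293251037598 [[660.5999755859375, 119.0999984741211], [680.7000122070312, -48.79999923706055], [779.2999877929688, -37.0], [759.0999755859375, 130.89999389648438]]
y ext -48.477068967582575 119.49275473590635
fence top 298 ((677.9129028320312, 36.12944030761719), (13.517853736877441, 169.0043487548828), 7.1333208084106445) [[660.7000122070312, 119.0999984741211], [681.7000122070312, -48.599998474121094], [695.0999755859375, -46.900001525878906], [674.0999755859375, 120.80000305175781]]
dir 172.94823 677.4907 35.497368
scene 2540 [723.  42.] [102. 170.] 6.3555450439453125 [[663.0999755859375, 121.0999984741211], [681.7999877929688, -47.599998474121094], [783.4000244140625, -36.20000076293945], [764.5999755859375, 132.39999389648438]]
y ext -47.32392456665169 122.23735849720914
fence top 233 ((683.0532836914062, 37.90582275390625), (15.94200325012207, 169.51589965820312), 7.125499248504639) [[664.5999755859375, 121.0], [685.7000122070312, -47.20000076293945], [701.5, -45.20000076293945], [680.4000244140625, 123.0]]
dir 173.20966 682.7448 35.559273
```

```bash
cat >> h.py <<'E'
def shift(o,x,y,z,yaw):
    """row (cm, rad) taking the tool, pointing down, from obs o to x,y,z (mm), yaw (deg)"""
    a=o["eef_rot"][2]; p=o["ee_pos"]*1000; dx,dy=x-p[0],y-p[1]
    t=a-np.radians(yaw)
    return [round((dx*np.cos(a)+dy*np.sin(a))/10,2), round((p[2]-z)/10,2), round((-dx*np.sin(a)+dy*np.cos(a))/10,2)], round((t+np.pi)%(2*np.pi)-np.pi,3)
E
python3 - <<'E'
from h import *; from station import ctrl
print(shift(ctrl.get_obs(),441,46,150,43.6))
E
```

```text
([np.float64(-36.22), np.float64(7.39), np.float64(-40.18)], np.float64(0.477))
```

Emit:
{"api": "jog_arm", "payload": {"targets": [[0,[-36.2,7.4,-40.2],0.477],[0,[-36.2,7.4,-40.2],0.477],[0,[-36.2,7.4,-40.2],0.477],[0,[-36.2,7.4,-40.2],0.477],[0,[-36.2,7.4,-40.2],0.477],[0,[-36.2,7.4,-40.2],0.477],[0,[-36.2,7.4,-40.2],0.477],[0,[-36.2,7.4,-40.2],0.477],[0,[-36.2,7.4,-40.2],0.477],[0,[-36.2,7.4,-40.2],0.477]], "grip_force": 20}}

```text
time_s: 1.1
ee_pos: [0.4198, 0.0842, 0.1565]
eef_rot: [-1.571, -0.0, 0.761]
force: [0.7, -0.2, 0.1]
grip_width: 0.0173
```

```bash
python3 - <<'E'
from h import *; from station import ctrl
o=ctrl.get_obs();print(o["ee_pos"],o["eef_rot"],o["grip_width"],o["time_s"])
print(shift(o,441,46,31,43.6))
E
```

```text
[0.41980484 0.08419731 0.15647878] [-1.57090891e+00 -1.87602348e-04  7.60890562e-01] 0.01730037098908007 1.1
([np.float64(-1.1), np.float64(12.55), np.float64(-4.23)], np.float64(-0.0))
```

Emit:
{"api": "jog_arm", "payload": {"targets": [[0,[0,0,0],0],[0,[0,0,0],0]]}}

```text
time_s: 1.3
ee_pos: [0.4192, 0.0855, 0.1563]
eef_rot: [-1.57, 0.001, 0.758]
force: [1.1, 0.6, -0.4]
grip_width: 0.002
```

```bash
python3 - <<'E'
from h import *; from station import ctrl
o=ctrl.get_obs();print(o["ee_pos"],o["eef_rot"],o["grip_width"],o["time_s"])
print(shift(o,441,46,31,43.6))
E
```

```text
[0.41924081 0.08553515 0.15629647] [-1.57003240e+00  7.96074943e-04  7.58421074e-01] 0.002032964603695644 1.3
([np.float64(-1.14), np.float64(12.53), np.float64(-4.37)], np.float64(-0.003))
```

Emit:
{"api": "jog_arm", "payload": {"targets": [[0,[-1.1,0,-4.4],0],[0,[-1.1,4,-4.4],0],[0,[-1.1,8,-4.4],0],[0,[-1.1,12.5,-4.4],0],[0,[-1.1,12.5,-4.4],0]]}}

```text
time_s: 1.8
ee_pos: [0.4384, 0.048, 0.0277]
eef_rot: [-1.565, 0.007, 0.763]
force: [0.5, -0.2, 1.2]
grip_width: 0.0005
```

```bash
cat > arc.py <<'E'
import sys; from h import *; from station import ctrl
# usage: arc.py ox oy deg n : rows rotating tool about COR (ox,oy mm) by deg
o=ctrl.get_obs(); ox,oy,d,n=map(float,sys.argv[1:]); p=o["ee_pos"]*1000; yaw=np.degrees(o["eef_rot"][2])
print(p.round(1),round(yaw,1),o["force"].round(1),o["time_s"])
for k in range(1,int(n)+1):
    t=np.radians(d*k/n); r=p[:2]-[ox,oy]; q=[ox+r[0]*np.cos(t)-r[1]*np.sin(t),oy+r[0]*np.sin(t)+r[1]*np.cos(t)]
    print([float(a) for a in shift(o,*q,p[2],yaw+d*k/n)[0]],-round(t,3))
E
python3 - <<'E'
from h import *; from station import ctrl
o=ctrl.get_obs();print(o["ee_pos"],o["eef_rot"],o["grip_width"],o["time_s"],o["force"])
E
```

```text
[0.43836119 0.0480015  0.02769234] [-1.56474758  0.00654851  0.76290925] 0.0005082004317491536 1.8 [ 0.52601179 -0.23442968  1.16717647]
```

Emit:
{"api": "jog_arm", "payload": {"targets": [[0,[0,0,-1.2],0],[0,[0,0,-2.4],0],[0,[0,0,-2.8],0],[0,[0,0,-3.2],-0.03],[0,[0,0,-3.6],-0.06],[0,[0,0,-4.0],-0.09],[0,[0,0,-4.4],-0.12],[0,[0,0,-4.8],-0.15],[0,[0,0,-4.8],-0.15]]}}

```text
time_s: 2.7
ee_pos: [0.4755, 0.0115, 0.0333]
eef_rot: [-1.572, -0.001, 0.912]
force: [-3.7, 1.0, 2.0]
grip_width: 0.0001
```

```bash
cat > look.py <<'E'
import sys; from h import *; from station import ctrl, optics
# block pose from white top pixels near seed (mm), both cameras; fits purple-cap line for angle as a cross-check
sx,sy=map(float,sys.argv[1:3])
for n in ("top","scene"):
    c=optics.camera(n); np.savez(n+"L.npz",**c); P=pts(c)*1000; z=P[...,2]
    near=np.hypot(P[...,0]-sx,P[...,1]-sy)<85
    hsv=cv2.cvtColor(c["img"],cv2.COLOR_RGB2HSV)
    m=near&(z>38)&(z<52); 
    m=cv2.morphologyEx(m.astype(np.uint8),cv2.MORPH_OPEN,np.ones((5,5)))>0
    l=m
    nn,lab,st,_=cv2.connectedComponentsWithStats(m.astype(np.uint8)); l=lab==1+np.argmax(st[1:,4])
    r=cv2.minAreaRect(P[l][:,:2].astype(np.float32)); a=r[2]+(90 if r[1][1]>r[1][0] else 0)
    pu=near&(hsv[...,0]>120)&(hsv[...,0]<160)&(hsv[...,1]>70)&(z>50)
    s=""
    if pu.sum()>8:
        q=P[pu][:,:2].astype(np.float32); f=cv2.fitLine(q,cv2.DIST_HUBER,0,.01,.01).ravel(); s=f"caps c {q.mean(0).round(1)} ang {np.degrees(np.arctan2(f[1],f[0]))%180:.1f}"
    print(n,np.round(r[0],1),np.round(r[1],1),"long axis",round(a,1),s,"corners",cv2.boxPoints(r).round().astype(int).tolist())
o=ctrl.get_obs(); print("tool",(o["ee_pos"]*1000).round(1),np.degrees(o["eef_rot"][2]).round(1),"F",o["force"].round(1),"t",o["time_s"])
E
python3 look.py 535 20
```

```text
top [566.8  14.4] [97.7 49.7] long axis 54.4 caps c [557.7  34.8] ang 25.1 corners [[518, -11], [559, -40], [615, 40], [575, 69]]
scene [547.8  20.1] [122.9  92.5] long axis 52.8 caps c [525.3  25.3] ang 168.1 corners [[474, -1], [548, -57], [622, 41], [548, 97]]
tool [475.6  11.7  33.1] 52.2 F [-1.6  1.4  0.8] t 2.8
```

```bash
python3 - <<'E'
from h import *; from station import ctrl
o=ctrl.get_obs()
for w in ((463,22,33,52),(463,22,110,52),(529,-69,110,63),(529,-69,30,63)): print([str(q) for q in shift(o,*w)])
E
```

```text
['[np.float64(0.04), np.float64(0.01), np.float64(1.62)]', '0.003']
['[np.float64(0.04), np.float64(-7.69), np.float64(1.62)]', '0.003']
['[np.float64(-3.1), np.float64(-7.69), np.float64(-9.17)]', '-0.189']
['[np.float64(-3.1), np.float64(0.31), np.float64(-9.17)]', '-0.189']
```

Emit:
{"api": "jog_arm", "payload": {"targets": [[0,[0,0,1.6],0],[0,[0,-4,1.6],0],[0,[0,-7.7,1.6],0],[0,[-1,-7.7,-2],-0.06],[0,[-2,-7.7,-6],-0.12],[0,[-3.1,-7.7,-9.2],-0.19],[0,[-3.1,-7.7,-9.2],-0.19],[0,[-3.1,-3.7,-9.2],-0.19],[0,[-3.1,0,-9.2],-0.19],[0,[-3.1,0.2,-9.2],-0.19]]}}

```text
time_s: 3.8
ee_pos: [0.5265, -0.0683, 0.0268]
eef_rot: [-1.566, 0.002, 1.1]
force: [0.9, -0.1, 0.5]
grip_width: 0.0006
```

```bash
python3 look.py 546 20; python3 - <<'E'
from h import *; from station import ctrl
o=ctrl.get_obs()
print(shift(o,529+.603*8,-69+.798*8,30,63),shift(o,529+.45*38,-69+.89*38,30,83))
E
```

```text
top [552.8  27.5] [93.8 88.6] long axis 54.4 caps c [547.  22.] ang 51.6 corners [[489, 15], [562, -36], [616, 40], [544, 91]]
scene [549.4  19.2] [123.5  89.8] long axis 53.9 caps c [546.2  -6.4] ang 77.3 corners [[477, -4], [549, -57], [622, 43], [550, 96]]
tool [528.7 -68.7  30.7] 63.1 F [ 0.2 -0.3  1.4] t 3.9
([np.float64(0.77), np.float64(0.07), np.float64(-0.18)], np.float64(0.001)) ([np.float64(3.78), np.float64(0.07), np.float64(-0.03)], np.float64(-0.348))
```

Emit:
{"api": "jog_arm", "payload": {"targets": [[0,[0.6,0,0],0],[0,[1.0,0,0],-0.02],[0,[1.4,0,0],-0.05],[0,[1.8,0,0],-0.08],[0,[2.2,0,0],-0.11],[0,[2.6,0,0],-0.14],[0,[3.0,0,0],-0.17],[0,[3.4,0,0],-0.2],[0,[3.6,0,0],-0.2]]}}

```text
time_s: 4.8
ee_pos: [0.5462, -0.0371, 0.0318]
eef_rot: [-1.575, 0.001, 1.303]
force: [-1.1, -7.8, 5.6]
grip_width: 0.0001
```

```bash
python3 look.py 556 32
```

```text
top [557.7  66.2] [70.1 87.5] long axis 152.4 caps c [556.   65.1] ang 2.5 corners [[503, 55], [580, 15], [613, 77], [535, 118]]
scene [550.1  46.2] [123.1  91.8] long axis 63.4 caps c [555.3  19.8] ang 101.2 corners [[482, 12], [564, -29], [619, 81], [537, 122]]
tool [546.1 -36.9  31.6] 74.6 F [-0.4 -3.9  3.2] t 4.9
```

```bash
python3 - <<'E'
from h import *; from station import ctrl
o=ctrl.get_obs()
print(shift(o,466,23,30,73), shift(o,466+55*.98,23-55*.2,30,107))
E
```

```text
([np.float64(3.65), np.float64(0.16), np.float64(9.31)], np.float64(0.028)) ([np.float64(4.02), np.float64(0.16), np.float64(3.82)], np.float64(-0.565))
```

Emit:
{"api": "jog_arm", "payload": {"targets": [[0,[-1.3,0,0],0],[0,[-1.3,-4,0],0],[0,[-1.3,-7.7,1],0],[0,[0,-7.7,4],0],[0,[2.5,-7.7,8],0.03],[0,[3.6,-7.7,9.3],0.03],[0,[3.6,-7.7,9.3],0.03],[0,[3.6,-3.7,9.3],0.03],[0,[3.6,0,9.3],0.03],[0,[3.6,0.1,9.3],0.03]]}}

```text
time_s: 5.9
ee_pos: [0.4634, 0.0219, 0.0255]
eef_rot: [-1.565, 0.002, 1.271]
force: [-0.0, 0.0, -0.4]
grip_width: 0.0004
```

```bash
python3 look.py 550 45; python3 - <<'E'
from h import *; from station import ctrl
o=ctrl.get_obs()
print(shift(o,466,23,30,73), shift(o,475,18,30,75),shift(o,466+45*.98,23-45*.25,30,95))
E
```

```text
top [571.3  41.1] [130.7  68.8] long axis 89.1 caps c [547.7  47. ] ang 64.2 corners [[536, -24], [605, -25], [607, 106], [538, 107]]
scene [550.1  46.5] [121.5  91.2] long axis 61.5 caps c [531.8  44.8] ang 8.4 corners [[481, 15], [561, -29], [619, 78], [539, 122]]
tool [465.4  22.1  29.2] 72.8 F [ 0.7 -0.1  0.2] t 6.0
([np.float64(0.1), np.float64(-0.08), np.float64(-0.03)], np.float64(-0.003)) ([np.float64(-0.11), np.float64(-0.08), np.float64(-1.04)], np.float64(-0.038)) ([np.float64(0.33), np.float64(-0.08), np.float64(-4.57)], np.float64(-0.387))
```

Emit:
{"api": "jog_arm", "payload": {"targets": [[0,[0,0,-0.8],0],[0,[-0.1,0,-1.3],-0.04],[0,[-0.2,0,-1.8],-0.08],[0,[-0.2,0,-2.3],-0.13],[0,[-0.2,0,-2.8],-0.17],[0,[-0.2,0,-3.3],-0.22],[0,[-0.1,0,-3.8],-0.27],[0,[0,0,-4.3],-0.32],[0,[0.1,0,-4.8],-0.37],[0,[0.2,0,-5.0],-0.38]]}}

```text
time_s: 7.0
ee_pos: [0.5142, 0.0092, 0.0303]
eef_rot: [-1.572, 0.001, 1.652]
force: [-6.5, -3.7, 4.8]
grip_width: 0.0002
```

```bash
python3 look.py 585 40
```

```text
top [587.7  70.4] [85.  71.7] long axis 78.5  corners [[544, 36], [614, 22], [631, 105], [561, 119]]
scene [579.9  57.2] [121.8  92.5] long axis 77.3 caps c [564.5  40.5] ang 61.5 corners [[521, 8], [612, -12], [638, 106], [548, 127]]
tool [514.2   9.5  30.1] 94.6 F [-0.6 -0.3  1.1] t 7.1
```

```bash
python3 - <<'E'
from h import *; from station import ctrl
o=ctrl.get_obs()
S=lambda *a:([float(v) for v in shift(o,*a)[0]],float(shift(o,*a)[1]))
print(S(505,15,30,85),S(506,19,30,77.3))
C=np.array([599.4,149.2]);r=np.array([516.3,17.1])-C
for d in range(0,21,4):
    t=np.radians(d);q=C+[r[0]*np.cos(t)-r[1]*np.sin(t),r[0]*np.sin(t)+r[1]*np.cos(t)];print(q.round(1),S(*q,30,77.3+d))
E
```

```text
([0.63, 0.01, 0.87], 0.167) ([1.02, 0.01, 0.74], 0.301)
[516.3  17.1] ([0.75, 0.01, -0.27], 0.301)
[525.7  11.6] ([0.12, 0.01, -1.17], 0.231)
[535.5   6.8] ([-0.43, 0.01, -2.1], 0.162)
[545.6   2.7] ([-0.92, 0.01, -3.07], 0.092)
[555.9  -0.7] ([-1.34, 0.01, -4.08], 0.022)
[566.5  -3.4] ([-1.69, 0.01, -5.11], -0.048)
```

Emit:
{"api": "jog_arm", "payload": {"targets": [[0,[0.6,0,0.9],0.15],[0,[1.0,0,0.7],0.3],[0,[0.75,0,-0.2],0.3],[0,[0.45,0,-0.7],0.265],[0,[0.12,0,-1.2],0.23],[0,[-0.15,0,-1.65],0.195],[0,[-0.43,0,-2.1],0.16],[0,[-0.68,0,-2.6],0.125],[0,[-0.92,0,-3.1],0.09],[0,[-0.92,0,-3.1],0.09]]}}

```text
time_s: 8.1
ee_pos: [0.546, 0.0025, 0.0294]
eef_rot: [-1.572, 0.0, 1.566]
force: [-1.0, -1.2, -0.5]
grip_width: -0.0001
```

```bash
python3 look.py 597 55
```

```text
top [604.1 100.9] [55.9 31.4] long axis 1.4  corners [[576, 116], [577, 85], [632, 86], [632, 117]]
scene [595.6  56.8] [ 96.1 120.6] long axis 95.0 caps c [583.9  41.8] ang 75.3 corners [[542, 113], [553, -8], [649, 1], [638, 121]]
tool [545.6   2.9  29.2] 89.5 F [-0.8  0.1 -0.5] t 8.2
```

```bash
python3 - <<'E'
from h import *; from station import ctrl
o=ctrl.get_obs()
print(shift(o,535,3,130,90),shift(o,500,160,130,7),)
E
```

```text
([np.float64(0.0), np.float64(-10.08), np.float64(1.06)], np.float64(-0.008)) ([np.float64(15.67), np.float64(-10.08), np.float64(4.69)], np.float64(1.441))
```

Emit:
{"api": "jog_arm", "payload": {"targets": [[0,[0,0,1.1],0],[0,[0,-4,1.1],0.14],[0,[0,-8,1.1],0.28],[0,[3,-10,2],0.42],[0,[6,-10,3],0.56],[0,[9,-10,4],0.7],[0,[12,-10,4.7],0.84],[0,[15.7,-10,4.7],0.98],[0,[15.7,-10,4.7],1.12],[0,[15.7,-10,4.7],1.26]]}}

```text
time_s: 9.2
ee_pos: [0.4995, 0.1618, 0.129]
eef_rot: [-1.571, -0.001, 0.299]
force: [0.2, -0.3, 0.1]
grip_width: 0.0002
```

```bash
python3 look.py 596 55; python3 - <<'E'
import numpy as np,cv2
a=np.load("topL.npz")["img"][90:250,180:440];b=np.load("sceneL.npz")["img"][150:310,200:460]
cv2.imwrite("pics/v1.png",cv2.resize(np.hstack([a,b])[:,:,::-1],None,fx=1.5,fy=1.5,interpolation=cv2.INTER_CUBIC))
E
```

```text
top [593.4  55. ] [ 88.5 119.8] long axis 95.7 caps c [592.9  55.1] ang 95.2 corners [[543, 110], [555, -9], [643, 0], [631, 119]]
scene [596.9  56.9] [ 92.3 120. ] long axis 95.3 caps c [598.6  53.9] ang 98.8 corners [[545, 112], [556, -7], [648, 1], [637, 121]]
tool [499.6 161.  129. ] 17.2 F [ 0.7  0.  -0. ] t 9.3
```

View pics/v1.png

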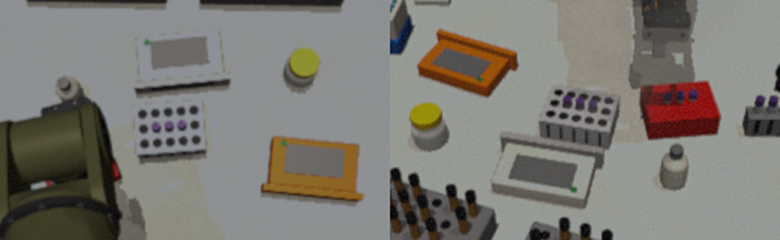

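The picture shows the block nearly parallel to the fence with a gap of about 31 mm, but 29 mm too far toward the bottle end. Next I push on its end face, toward -y.

```bash
python3 - <<'E'
from h import *; from station import ctrl
o=ctrl.get_obs()
print(shift(o,586,138,129,6),shift(o,586,138,30,6),shift(o,586+.1*41,138-41,30,6.5))
E
```

```text
([np.float64(7.58), np.float64(-0.0), np.float64(-4.75)], np.float64(0.196)) ([np.float64(7.58), np.float64(9.9), np.float64(-4.75)], np.float64(0.196)) ([np.float64(6.76), np.float64(9.9), np.float64(-8.79)], np.float64(0.187))
```

Emit:
{"api": "jog_arm", "payload": {"targets": [[0,[4,0,-2],0.1],[0,[7.6,0,-4.7],0.196],[0,[7.6,0,-4.7],0.196],[0,[7.6,5,-4.7],0.196],[0,[7.6,9,-4.7],0.196],[0,[7.6,9.9,-4.7],0.196],[0,[7.6,9.9,-4.7],0.196]]}}

```text
time_s: 10.0
ee_pos: [0.5854, 0.1382, 0.0293]
eef_rot: [-1.571, 0.002, 0.108]
force: [-0.4, 0.2, 0.6]
grip_width: 0.0005
```

```bash
python3 look.py 596 55
```

```text
top [594.5  47.5] [ 89.  104.4] long axis 95.5 caps c [591.5  55.1] ang 97.0 corners [[545, 95], [555, -9], [644, 0], [634, 104]]
scene [599.9  57.7] [ 88.9 120.6] long axis 94.0 caps c [596.9  54.7] ang 98.3 corners [[551, 115], [560, -6], [648, 1], [640, 121]]
tool [586.8 138.5  31.9] 6.1 F [ 0.2 -0.1  0.3] t 10.1
```

Emit:
{"api": "jog_arm", "payload": {"targets": [[0,[0,0,-1.0],0],[0,[0,0,-1.4],0],[0,[0,0,-1.8],0],[0,[0,0,-2.2],0],[0,[0,0,-2.6],0],[0,[0,0,-3.0],0],[0,[0,0,-3.4],0],[0,[0,0,-3.8],0],[0,[0,0,-4.1],0],[0,[0,0,-3.0],0]]}}

```text
time_s: 11.1
ee_pos: [0.5897, 0.1075, 0.031]
eef_rot: [-1.571, -0.002, 0.104]
force: [0.1, 0.3, 0.1]
grip_width: 0.0006
```

```bash
python3 look.py 598 32;  python3 - <<'E'
from h import *; from station import ctrl
o=ctrl.get_obs()
print(shift(o,590,140,30,6),shift(o,500,26,130,97.1))
E
```

```text
top [598.3  14.5] [88.  93.7] long axis 95.7 caps c [596.4  28.8] ang 96.6 corners [[550, 57], [559, -36], [647, -28], [637, 65]]
scene [601.8  29. ] [ 89.9 122.1] long axis 94.5 caps c [599.4  35.4] ang 89.2 corners [[552, 86], [562, -35], [651, -28], [642, 93]]
tool [589.1 109.2  30.4] 6.1 F [1.7 1.  0.7] t 11.2
([np.float64(0.42), np.float64(0.04), np.float64(3.06)], np.float64(0.001)) ([np.float64(-9.73), np.float64(-9.96), np.float64(-7.33)], np.float64(-1.589))
```

Emit:
{"api": "jog_arm", "payload": {"targets": [[0,[0,-4,1],0],[0,[0,-8,1],-0.1],[0,[-3,-10,-1],-0.25],[0,[-6,-10,-4],-0.4],[0,[-9.7,-10,-7.3],-0.55],[7,[-9.7,-10,-7.3],-0.7],[7,[-9.7,-10,-7.3],-0.85],[7,[-9.7,-10,-7.3],-1.0],[7,[-9.7,-10,-7.3],-1.15],[7,[-9.7,-10,-7.3],-1.3]]}}

```text
time_s: 12.2
ee_pos: [0.5001, 0.0256, 0.1299]
eef_rot: [-1.571, 0.0, 1.411]
force: [-0.4, 0.6, -0.2]
grip_width: 0.0369
```

```bash
python3 look.py 600 30;  python3 - <<'E'
from h import *; from station import ctrl
o=ctrl.get_obs()
print(shift(o,527,19.5,130,97.1),shift(o,527,19.5,30,97.1),o["grip_width"])
E
```

```text
top [628.3  30.6] [ 29.9 116.5] long axis 91.9  corners [[611, 88], [615, -28], [645, -27], [641, 89]]
scene [600.6  29.5] [ 90.8 120.5] long axis 95.6 caps c [572.   31.5] ang 165.5 corners [[549, 85], [561, -35], [652, -26], [640, 94]]
tool [500.1  25.6 129.8] 80.7 F [0.5 0.  0.2] t 12.3
([np.float64(-0.17), np.float64(-0.02), np.float64(-2.76)], np.float64(-0.287)) ([np.float64(-0.17), np.float64(9.98), np.float64(-2.76)], np.float64(-0.287)) 0.044968034493762916
```

Emit:
{"api": "jog_arm", "payload": {"targets": [[7,[0,0,0],-0.14],[7,[-0.2,0,-1.5],-0.287],[7,[-0.2,0,-2.7],-0.287],[7,[-0.2,5,-2.7],-0.287],[7,[-0.2,9,-2.7],-0.287],[7,[-0.2,10,-2.7],-0.287],[7,[-0.2,10,-2.7],-0.287]]}}

```text
time_s: 13.0
ee_pos: [0.526, 0.0193, 0.0292]
eef_rot: [-1.569, -0.0, 1.689]
force: [-0.7, 0.3, 0.8]
grip_width: 0.0699
```

Emit:
{"api": "jog_arm", "payload": {"targets": [[7,[0,0,-1.0],0],[7,[0,0,-1.5],0],[7,[0,0,-2.0],0],[7,[0,0,-2.5],0],[7,[0,0,-3.0],0],[7,[0,0,-3.4],0],[7,[0,0,-3.8],0],[7,[0,0,-4.1],0],[7,[0,0,-4.1],0]]}}

```text
time_s: 13.9
ee_pos: [0.5675, 0.0242, 0.0307]
eef_rot: [-1.571, 0.0, 1.692]
force: [-5.0, -0.3, 3.7]
grip_width: 0.0699
```

```bash
python3 look.py 622 33
```

```text
Traceback (most recent call last):
  File "look.py", line 11, in <module>
    nn,lab,st,_=cv2.connectedComponentsWithStats(m.astype(np.uint8)); l=lab==1+np.argmax(st[1:,4])
                                                                               ~~~~~~~~~^^^^^^^^^^
ValueError: attempt to get argmax of an empty sequence
```

Emit:
{"api": "jog_arm", "payload": {"targets": [[7,[0,0,-0.2],0],[7,[0,0,-0.4],0],[7,[0,0,-0.6],0],[7,[0,0,-0.7],0]]}}

```text
time_s: 14.35
ee_pos: [0.5739, 0.025, 0.0306]
eef_rot: [-1.57, 0.0, 1.692]
force: [-10.9, -1.6, 9.1]
grip_width: 0.0699
```

Emit:
{"api": "jog_arm", "payload": {"targets": [[7,[0,0,-0.1],0],[7,[0,0,-0.2],0],[7,[0,0,-0.2],0]]}}

```text
time_s: 14.65
ee_pos: [0.5759, 0.0253, 0.0306]
eef_rot: [-1.57, 0.0, 1.692]
force: [-8.3, -1.3, 7.1]
grip_width: 0.0701
```

Emit:
{"api": "jog_arm", "payload": {"targets": [[7,[0,0,-0.1],0],[7,[0,0,-0.2],0],[7,[0,0,-0.2],0]]}}

```text
time_s: 14.95
ee_pos: [0.5771, 0.0254, 0.0306]
eef_rot: [-1.568, -0.0, 1.692]
force: [-15.1, -1.4, 12.1]
grip_width: 0.07
```

Emit:
{"api": "jog_arm", "payload": {"targets": [[7,[0,0,-0.1],0],[7,[0,0,-0.15],0],[7,[0,0,-0.15],0]]}}

```text
time_s: 15.25
ee_pos: [0.5772, 0.0255, 0.0306]
eef_rot: [-1.564, -0.0, 1.692]
force: [-28.3, -3.5, 21.3]
grip_width: 0.0698
```

The force has risen to 28 N with no further travel, so the block is touching the fence. I'll back off and check whether it lies flat.

Emit:
{"api": "jog_arm", "payload": {"targets": [[7,[0,0,0.3],0],[7,[0,0,2],0],[7,[0,-4,4],0],[7,[0,-9,8],0],[7,[0,-12,12],0],[7,[0,-14,16],0],[7,[0,-14,19],0],[7,[0,-14,20],0]]}}

```text
time_s: 16.05
ee_pos: [0.3795, 0.0014, 0.1713]
eef_rot: [-1.574, 0.001, 1.691]
force: [1.2, -0.4, -0.1]
grip_width: 0.0698
```

```bash
cat > fin.py <<'E'
from h import *; from station import ctrl,optics
import sys
f=np.array([.9923,.1236]); e=np.array([-.1236,.9923]); o0=np.array([671.5,35.5])
for n in("top","scene"):
    c=optics.camera(n); np.savez(n+"L.npz",**c); P=pts(c)*1000; z=P[...,2]; X=(P[...,:2]-o0)@f; Y=(P[...,:2]-o0)@e
    b=(X<-3)&(X>-110)&(abs(Y)<100)&(z>40)&(z<51); b=cv2.morphologyEx(b.astype(np.uint8),3-1,np.ones((3,3)))>0
    xx,yy=X[b],Y[b]
    # near face edge of block (min X) by Y bins -> slope; fence back edge by Y bins
    def line(mask,fn):
        t=[];bb=np.arange(-80,80,8)
        for a in bb:
            s=mask&(Y>=a)&(Y<a+8)
            if s.sum()>2: t.append((a+4,fn(X[s])))
        t=np.array(t)
        if len(t)<5:return None
        p=np.polyfit(t[:,0],t[:,1],1);return np.degrees(np.arctan(p[0])).round(2),p[1].round(1)
    print(n,"block px",b.sum(),"Y",np.percentile(yy,[.5,99.5]).round(1),"near edge",line(b&(abs(Y)<50),lambda v:np.percentile(v,3)))
    fm=(X>-20)&(X<40)&(abs(Y)<90)&(z>34)&(z<40.5) if n=="top" else (X>-5)&(X<40)&(abs(Y)<90)&(z>36)&(z<42)
    print("   fence back/top",line((X>-4)&(X<30)&(z>35)&(z<47),lambda v:np.percentile(v,97)))
    w=(X<5)&(X>-110)&(abs(Y)<100)&(z>50); print("   caps px",w.sum(),X[w].mean().round(1),Y[w].mean().round(1))
    s=fm; print("   fence ends Y",Y[(X>0)&(X<20)&(z>25)&(z<50)&(abs(Y)<110)].min().round(1),Y[(X>0)&(X<20)&(z>25)&(z<50)&(abs(Y)<110)].max().round(1))
    hsv=cv2.cvtColor(c["img"],cv2.COLOR_RGB2HSV); 
a=np.load("topL.npz")["img"][105:215,240:370];b=np.load("sceneL.npz")["img"][170:280,250:380]
cv2.imwrite(sys.argv[1],cv2.resize(np.hstack([a,b])[:,:,::-1],None,fx=3,fy=3,interpolation=cv2.INTER_CUBIC))
E
python3 fin.py pics/v2.png; python3 look.py 625 32
```

```text
top block px 1389 Y [-57.5  61.1] near edge (np.float64(-0.01), np.float64(-85.3))
   fence back/top (np.float64(1.35), np.float64(12.6))
   caps px 106 -42.6 2.3
   fence ends Y -84.5 84.5
scene block px 978 Y [-56.   62.6] near edge (np.float64(1.3), np.float64(-80.6))
   fence back/top (np.float64(-0.04), np.float64(16.5))
   caps px 105 -37.8 3.7
   fence ends Y -83.9 86.1
top [633.8  32.7] [100.8 119.9] long axis 97.1 caps c [627.3  32.9] ang 98.1 corners [[576, 86], [591, -33], [691, -20], [676, 98]]
scene [632.6  34.3] [ 92.4 120.2] long axis 96.0 caps c [633.3  31.6] ang 98.8 corners [[580, 89], [593, -30], [685, -21], [672, 99]]
tool [382.1   1.6 170. ] 96.9 F [ 0.8 -0.3 -0. ] t 16.25
```

View pics/v2.png

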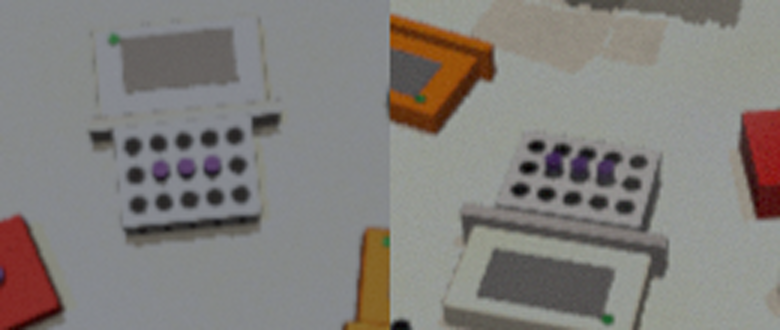

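```bash
python3 - <<'E'
from h import *; from station import ctrl
o=ctrl.get_obs()
print(shift(o,562,-19,100,97.1),shift(o,562,-19,30,97.1),shift(o,567.4,-18,30,97.1))
E
```

```text
([np.float64(-4.21), np.float64(7.0), np.float64(-17.61)], np.float64(-0.003)) ([np.float64(-4.21), np.float64(14.0), np.float64(-17.61)], np.float64(-0.003)) ([np.float64(-4.18), np.float64(14.0), np.float64(-18.16)], np.float64(-0.003))
```

Emit:
{"api": "jog_arm", "payload": {"targets": [[0,[-1,2,-4],0],[0,[-2,4,-8],0],[0,[-3,7,-12],0],[0,[-4.2,9,-16],0],[0,[-4.2,12,-17],0],[0,[-4.2,14,-17],0],[0,[-4.2,14,-17],0],[0,[-4.2,14,-18.2],0],[0,[-4.2,14,-19],0],[0,[-4.2,14,-19.3],0]]}}

```text
time_s: 17.25
ee_pos: [0.5788, -0.0167, 0.0303]
eef_rot: [-1.572, 0.0, 1.692]
force: [0.3, -0.2, 0.3]
grip_width: 0.0006
```

Emit:
{"api": "jog_arm", "payload": {"targets": [[0,[0,0,-0.1],0],[0,[0,0,-0.2],0],[0,[0,0,-0.2],0]]}}

```text
time_s: 17.55
ee_pos: [0.5796, -0.0166, 0.0299]
eef_rot: [-1.571, 0.0, 1.692]
force: [0.6, 0.9, -0.2]
grip_width: 0.0004
```

Emit:
{"api": "jog_arm", "payload": {"targets": [[0,[0,0,-0.1],0],[0,[0,0,-0.2],0],[0,[0,0,-0.2],0]]}}

```text
time_s: 17.85
ee_pos: [0.5817, -0.0163, 0.0297]
eef_rot: [-1.571, 0.0, 1.692]
force: [-0.1, -0.3, 0.7]
grip_width: 0.0006
```

Emit:
{"api": "jog_arm", "payload": {"targets": [[0,[0,0,-0.1],0],[0,[0,0,-0.2],0],[0,[0,0,-0.2],0]]}}

```text
time_s: 18.15
ee_pos: [0.5822, -0.0163, 0.0297]
eef_rot: [-1.567, -0.0, 1.692]
force: [-13.2, -1.6, 9.7]
grip_width: 0.0003
```

Emit:
{"api": "jog_arm", "payload": {"targets": [[0,[0,0,-0.1],0],[0,[0,0,-0.15],0],[0,[0,0,-0.15],0]]}}

```text
time_s: 18.45
ee_pos: [0.5822, -0.0163, 0.0297]
eef_rot: [-1.563, -0.001, 1.692]
force: [-26.9, -3.4, 19.3]
grip_width: 0.0003
```

Emit:
{"api": "jog_arm", "payload": {"targets": [[0,[0,0,0.3],0],[0,[0,0,1.8],0],[0,[4,0,1.8],0],[0,[8.3,0,1.8],0],[0,[8.3,0,1.8],0],[0,[8.3,0,0.9],0],[0,[8.3,0,0.5],0],[0,[8.3,0,0.3],0],[0,[8.3,0,0.2],0],[0,[8.3,0,0.2],0]]}}

```text
time_s: 19.45
ee_pos: [0.5724, 0.0652, 0.0296]
eef_rot: [-1.568, -0.0, 1.691]
force: [-8.5, 0.0, 6.6]
grip_width: 0.0007
```

Emit:
{"api": "jog_arm", "payload": {"targets": [[0,[0,0,-0.1],0],[0,[0,0,-0.2],0],[0,[0,0,-0.2],0]]}}

```text
time_s: 19.75
ee_pos: [0.5725, 0.0652, 0.0296]
eef_rot: [-1.563, -0.0, 1.691]
force: [-27.0, -2.9, 20.7]
grip_width: 0.0002
```

Emit:
{"api": "jog_arm", "payload": {"targets": [[0,[0,0,-0.1],0],[0,[0,0,-0.15],0],[0,[0,0,-0.15],0]]}}

```text
time_s: 20.05
ee_pos: [0.5726, 0.0653, 0.0296]
eef_rot: [-1.559, -0.0, 1.691]
force: [-40.4, -5.6, 30.3]
grip_width: 0.0001
```

Emit:
{"api": "jog_arm", "payload": {"targets": [[0,[0,0,0.4],0],[0,[0,0,2],0],[0,[0,0,5],0],[0,[0,-5,9],0],[0,[0,-10,13],0],[0,[0,-14,17],0],[0,[0,-14,19],0],[0,[0,-14,19],0]]}}

```text
time_s: 20.85
ee_pos: [0.3866, 0.0429, 0.1735]
eef_rot: [-1.578, 0.001, 1.691]
force: [0.9, 1.4, -0.2]
grip_width: 0.0004
```

```bash
python3 fin.py pics/v3.png; python3 look.py 625 32; python3 - <<'E'
from h import *
c=np.load("topL.npz");P=pts(c);z=P[...,2]
for k,(u,v) in dict(red=(232,201),orange=(389,203),bottle=(226,149),cup=(381,133)).items():
    m=np.zeros(z.shape,bool); m[v-45:v+45,u-50:u+50]=1
    m&=z>.012
    if m[v,u]: print(k,np.round(rect(P,comp(m,u,v))[0],1))
E
```

```text
top block px 1392 Y [-57.5  61. ] near edge (np.float64(-0.73), np.float64(-85.1))
   fence back/top (np.float64(-0.82), np.float64(12.5))
   caps px 98 -44.4 0.8
   fence ends Y -84.7 84.0
scene block px 990 Y [-55.9  62.6] near edge (np.float64(1.26), np.float64(-80.1))
   fence back/top (np.float64(0.33), np.float64(16.6))
   caps px 104 -37.7 3.7
   fence ends Y -83.8 85.8
top [633.8  33.1] [100.5 121.3] long axis 97.4 caps c [627.4  32.6] ang 95.4 corners [[576, 87], [592, -34], [691, -21], [676, 100]]
scene [632.3  33.6] [ 93.8 120.5] long axis 97.0 caps c [633.1  31.1] ang 99.2 corners [[578, 88], [593, -32], [686, -20], [671, 99]]
tool [388.5  43.4 169. ] 96.9 F [-0.   0.2 -0.5] t 21.05
red [522.6 209.5]
orange [ 531.1 -194.5]
bottle [656.6 231.3]
cup [ 704.6 -171.7]
```

View pics/v3.png

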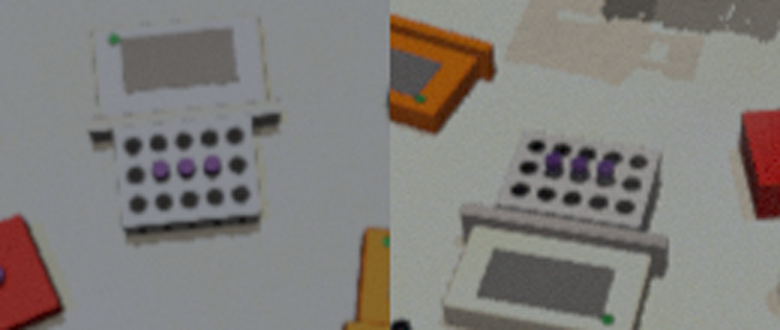

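The block is flat against the fence with about 23 mm of fence to spare at each end. The neighbours I re-measured have not moved, so I'm handing in.

```bash
python3 -c "
from station import ctrl; print(ctrl.hand_in())"
```

```text
the job is handed in; nothing more can be done
None
```

The block now stands with a long side against the reader's fence, and I handed the job in at about 21 s. I pushed only on its metal sides: first corner pushes to turn it about 53°, then a push on one end face to slide it along. A two-finger push closed the gap, and a final press on each end of the near long side seated it.

**Flat against the fence:** Both end presses stalled at 27–40 N along x with almost no movement. The line between the two stall points is at 6.8°, against 7.1° measured for the fence.

**Ends inside the fence:** The block spans about -58 to +61 mm (top camera) along a fence of ±85 mm, so neither end sticks out.

**Other things on the bench:** The red block, orange reader, bottle and cup measured within 1 mm of where they started. I did not re-measure the tip box, rack, mouse or notepad; no low move went near them.

**Disagreements:** The two cameras differ by 3–5 mm and about 1° on the block, so the flatness result rests mainly on the two end presses. The last press reached 40 N along x (about 51 N in total) at the fingertips. That is below the 120 N wrist limit, and the 40 N limit is for the arm and gripper body.

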